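Restock the condiment carousel at the food pantry packing table

TASK

Take the red-handled label scraper out of its white stand and slide it blade-down, fully home, into the slot of the grey block in the middle of the condiment carousel. Then turn the carousel until the yellow-lidded jar faces the front, lined up with the yellow tab on the base, and keep it still there: the program finishes while the gripper is holding the carousel's upright blue-topped turning post. Leave the other groceries and the tape roll where they stand.

Things in the scene. Friction and masses are not known exactly. Their poses are not given: they have to be found in the camera images.
- scraper: label scraper standing upright, blade down, 130 mm tall, about 90 g. Origin: middle of the blade's lower edge; z points up along the tool. Steel blade 4 mm thick (its x), 50 mm wide (its y), from z = 0 to 58 mm; red plastic handle with black side patches 22 mm thick (x), 32 mm wide (y), from z = 56 to 130 mm. At the start it stands in the white stand with its blade sunk 45 mm; it is the same either way round.
- stand: fixed white plastic stand: foot 90 x 120 x 8 mm with a slotted block 36 (x) x 80 (y) mm whose top is 60 mm above the table. Origin: centre of the underside. Slot along its y, 54 mm long, 7 mm wide, floor 15 mm above the table. The stand's place and yaw vary.
- slot_floor (a point): centre of the floor of the slot in the grey block at the carousel's middle, on the turning axis, 38 mm above the table; its frame turns with the carousel, z up. The slot is vertical, open at the top, 54 mm long along the point's y, 7 mm wide along its x, 50 mm deep, with a 3 mm chamfer at its mouth; the block is 32 (x) x 78 (y) mm and its top is 50 mm above this point. The blade fits either way round; fully home its lower edge stands on this floor.
- marked_jar (a point): centre of the top of the lid of the marked jar (yellow lid and yellow label; the only one), 52 mm lid, 113 mm above the table, 90 mm from the turning axis. Frame as slot_floor. All five jars are fixed to the wooden turning plate (280 mm across, top 28 mm above the table), have the same size (54 mm across, lid tops 113 mm above the table) and sit every 60 degrees, 90 mm from the axis; the post takes the sixth place, opposite the marked jar.
- front_mark (a point): the point, fixed to the carousel's base, where the marked jar's lid centre must come: 90 mm from the turning axis towards the yellow tab. The tab sticks out 37 mm beyond the plate rim, flat on the table, and carries an upright yellow plate 30 mm wide and 60 mm high at its end, on the side facing the robot more or less (the base's yaw varies); the point's -x axis points from the turning axis to the tab; the point's height is 120 mm above the table.
- post_top (a point): centre of the top face of the upright round post for turning the carousel, 158 mm above the table; frame as slot_floor. The post is 16 mm in diameter, vertical, fixed to the turning plate 105 mm from the turning axis, opposite the marked jar; steel, its upper 36 mm blue (it is the solid turning_post), 130 mm tall above the plate. It stands 45 mm higher than the jar lids, so it can be gripped from above over the lids, with any yaw.
- carousel (a joint): angle of the carousel on its base, rad; 0 (or any whole turn) when the marked jar faces the tab, grows anticlockwise seen from above; it can turn at least a whole turn either way from any start, with a light friction of about 0.06 N m (about 0.6 N at the post) and no spring; it stays where it is left
- can_red: bystander, loose, to be left alone: red-labelled food can, 74 mm across, 110 mm tall; origin at the centre of its underside
- can_green: bystander, loose, to be left alone: green-labelled food can, 74 mm across, 110 mm tall; origin at the centre of its underside
- sauce: bystander, loose, to be left alone: amber sauce bottle with red cap and yellow label, 60 mm across, 180 mm tall; origin at the centre of its underside
- pasta_box: bystander, loose, to be left alone: blue carton, 60 x 140 x 180 mm tall; origin at the centre of its underside
- tape_roll: bystander, loose, to be left alone: orange ring of label tape lying flat, 90 mm across, 24 mm high; origin at the centre of its underside
- spread_jar: bystander, loose, to be left alone: brown jar with blue cap, 70 mm across, 100 mm tall; origin at the centre of its underside
- cracker_box: bystander, loose, to be left alone: green carton, 50 x 130 x 90 mm tall; origin at the centre of its underside
Mind the look-alikes: they are no part of the job. Of the things like the scraper, leave any that is green or turquoise; of the rest the larger one is meant.

How it is judged:
By the outcome, as a careful person would: the job done as asked, in the order asked, and still so for the second after the job is handed in, while the arm keeps its last pose, push and grip.
It also fails if it takes over 61 s, if anything falls off the work surface, if the arm or the gripper's body presses on something with over 40 N, if the wrist force passes 120 N, or if a joint passes its speed limit or range.

ROBOT

A 7-joint arm with a two-finger parallel gripper is mounted at the origin on the work surface. World frame = base frame: x ahead of the robot, y to its left, z up, the work surface at z = 0. Lengths are in m, angles in rad, forces in N, time in s.
With the tool pointing down it reaches from about 0.425 to 0.95 m from the base axis. Payload 4.7 kg.
Tool frame: the origin (TCP) lies between the finger pads; the fingertips stand 19 mm ahead of it and the grasp point (between the pads) is the TCP; z points along the fingers, x is the direction in which the jaws open and shut, and the axes are right-handed (so a half turn about z gives the same grasp; the last joint's range is limited). The gripper opens to 85 mm and grips with 20 to 120 N. Pads are 22 mm wide; open, the fingers measure 114 mm over their backs; the gripper's body (76 mm by 85 mm) begins 54 mm behind the grasp point. The pads swing forward as they close: fully open they stand 13 mm farther back than shut.
Start: joints at [-1.152, 0.469, -0.049, 1.532, 0.024, 1.141, -0.082], TCP at [0.292, 0.608, 0.25] pointing down, gripper open.
Joint ranges: [-2.59, 2.59], [-0.33, 1.99], [-1.39, 1.29], [0.1, 2.45], [-1.04, 4.18], [0.21, 1.99], [-2.66, 2.66]. Speed limits (rad/s): [2.57, 2.57, 3.14, 3.14, 3.14, 3.14, 3.14].

INTERFACE

Orientations are given as a rotation vector (axis times angle).
In Python, from bench import readout, grab_frame, camera_info, ticket, nets gives the robot as it stands.
- The arm moves only by the tool move_arm, never from a script. Its argument "series" is a list of rows, each a list of 7 numbers: the shift along the world's x, y, z in mm, then the turn, a rotation vector about the world's x, y, z in rad, then the closure in counts, from 0 (fully open) to 255 (shut). In form: [[x, y, z, wx, wy, wz, hand], ...]. A call has exactly 8 rows; each row shifts and turns the pose as measured when the row begins; what a row does not reach is not made up. A row lasts 1/12 s, in which the tool goes at most 41.7 mm and 7.16 degrees, less where a joint would pass 70% of its speed; a pose out of reach is approached as far as the arm can. A call with a gripper value outside its range is refused whole. The fingers move at their own pace and stop on an object; the grip force is fixed at half the most. Time passes only in rows, so rows that do not move let the fingers close, or fill a call up. It gives the time, the measured TCP pose, the force and the opening at its end, in the units of the state.
- readout.get_state(): the state, without advancing time (a new reading comes with each control period).
- grab_frame(name): name is "side" or "top" or "wrist"; returns the picture (480x640x3 uint8, red, green, blue); there is no depth.
- camera_info(name): a dict with "camera_matrix" (3x3 intrinsics, pixels), "rvec" (rotation vector, rad) and "tvec" (3), from world to camera coordinates, as OpenCV has them; the wrist camera has in their place "hand_eye" (4x4, takes a point from camera to tool coordinates, whose origin is the TCP and whose axes are the tool frame's). Camera axes: x right, y down, z forward; pixel columns grow to the right and rows downward; lengths in m; the calibration is good to about 2 mm. A picture is of the moment at which its call begins: read the wrist's pose just before it. camera_info takes no time and is no camera call.
- ticket.sign_off(): hands the job in, once; it reports no verdict.
Trained networks look in the newest picture that a camera, given by its name, has taken for a name from the list of things; names that differ only in an ending like _2 or _b are one class to them, and where a whole thing is asked for, a point or a joint stands for the part that bears it (a point fixed in the world has none). Each returns a list of dicts, best first, with "confidence" (0 to 1); they miss things now and then, are a little off and sometimes report something else, mostly with a low value. They report only what shows in the picture. A call takes as long as a camera call. They do not tell look-alikes from the thing itself.
- nets.trace(label, camera): "region" (480x640 bool, what is visible of it) and "box" ([left, top, right, bottom] in pixels, round what is visible of it).
- nets.mark_of(label, camera): "at" ([column, row] in pixels: a listed point, or the origin of a listed thing).
The state is a dict: "t": time; "q": joint angles; "joint_vel": joint speeds; "joint_efforts": joint torques, N m; "position": TCP position; "tcp_rot": TCP orientation; "contact_force": force on the tool from outside, world axes, zero at the start; "moment": the same for the moment, N m; "grip_width": finger opening in m.
Only numpy, scipy, OpenCV 4.12 (cv2) and the standard library are available. Lean on these libraries where they do the work, as an engineer would, in place of code of your own. Each camera call takes 0.05 s, during which the arm holds its last target. There are 200 camera calls.

## Working session

There is one attempt and no reset: what is moved stays moved. The work goes in short steps, Python scripts to look and compute and a tool call to move; the robot and the scene stay as the last step left them, time stands still between calls to the robot, and variables do not carry over. Pictures are saved under pics/ and viewed, about 8 in all and at most 12, crops included, and the job is handed in when it is done.

Besides the shell and the picture viewer there is one more tool, called as name(argument=value, ...), one argument or row to a line, values as JSON. move_arm: Moves the arm, as the interface text tells. Its arguments: {"type":"object","properties":{"series":{"type":"array"}},"required":["series"]}

```bash
mkdir -p pics; ls
cat > h.py <<'E'
import numpy as np, cv2
from bench import readout, grab_frame, camera_info, ticket, nets
def cam(n):
    c=camera_info(n);K=np.array(c["camera_matrix"],float)
    if n=="wrist":
        s=readout.get_state();T=np.eye(4);T[:3,:3]=cv2.Rodrigues(np.array(s["tcp_rot"],float))[0];T[:3,3]=s["position"]
        M=T@np.array(c["hand_eye"]);return K,M[:3,:3],M[:3,3]
    R=cv2.Rodrigues(np.array(c["rvec"],float))[0];return K,R.T,-R.T@np.array(c["tvec"],float).ravel()
def ray(n,px,C=None):
    K,R,o=C or cam(n);d=R@np.linalg.inv(K)@np.array([px[0],px[1],1.]);return o,d
def atz(n,px,z,C=None):
    o,d=ray(n,px,C);return o+d*(z-o[2])/d[2]
def proj(n,P,C=None):
    K,R,o=C or cam(n);p=K@(R.T@(np.array(P)-o));return p[:2]/p[2]
def tri(pairs):
    A=np.zeros((3,3));b=np.zeros(3)
    for n,px in pairs:
        o,d=ray(n,px);d/=np.linalg.norm(d);M=np.eye(3)-np.outer(d,d);A+=M;b+=M@o
    return np.linalg.solve(A,b)
def save(n,f,box=None,s=1):
    im=grab_frame(n)[:,:,::-1]
    if box: im=im[box[1]:box[3],box[0]:box[2]]
    cv2.imwrite("pics/"+f,cv2.resize(im,None,fx=s,fy=s))
E
python3 - <<'E'
from h import *
np.set_printoptions(precision=3,suppress=True)
print(readout.get_state())
hz=dict(scraper=0.,stand=0.,slot_floor=.038,marked_jar=.113,front_mark=.12,post_top=.158)
for n in("top","side"):
    save(n,n+"1.png")
    print(n,cam(n)[2])
    for l in hz:
        for r in nets.mark_of(l,n)[:3]: print(l,r["at"],round(r["confidence"],2),atz(n,r["at"],hz[l]))
E
```

```text
pics
{'t': 0.0, 'q': array([-1.152,  0.47 , -0.049,  1.534,  0.024,  1.141, -0.082]), 'joint_vel': array([-0.   , -0.   , -0.001,  0.001,  0.001,  0.001,  0.001]), 'joint_efforts': array([  0.   , -51.03 ,  -0.047, -23.773,   0.011,   0.007,  -0.   ]), 'position': array([0.292, 0.608, 0.249]), 'tcp_rot': array([ 2.658,  1.672, -0.003]), 'contact_force': array([ 0.005, -0.373,  0.237]), 'moment': array([ 0.105, -0.027,  0.001]), 'grip_width': 0.08550777360992688}
top [ 0.402 -0.01   1.217]
scraper [465.8, 259.8] 0.7 [ 0.533 -0.371  0.   ]
scraper [416.9, 226.4] 0.6 [ 0.621 -0.242  0.   ]
scraper [422.2, 268.3] 0.55 [ 0.508 -0.255  0.   ]
stand [413.5, 271.7] 0.96 [ 0.499 -0.232  0.   ]
slot_floor [300.8, 234.5] 0.94 [0.587 0.067 0.038]
slot_floor [163.0, 268.8] 0.36 [0.492 0.419 0.038]
marked_jar [313.4, 199.6] 0.55 [0.663 0.034 0.113]
front_mark [297.1, 265.9] 0.7 [0.498 0.069 0.12 ]
post_top [272.8, 266.2] 0.85 [0.493 0.122 0.158]
side [ 0.08  -0.897  0.736]
scraper [398.6, 385.7] 0.91 [ 0.54  -0.374  0.   ]
scraper [344.0, 344.2] 0.6 [ 0.511 -0.224  0.   ]
scraper [386.0, 326.9] 0.59 [ 0.62  -0.224  0.   ]
stand [347.3, 350.9] 0.8 [ 0.506 -0.245  0.   ]
slot_floor [309.0, 251.9] 0.95 [0.595 0.081 0.038]
marked_jar [342.9, 227.9] 0.88 [0.667 0.031 0.113]
front_mark [264.4, 215.5] 0.64 [0.521 0.183 0.12 ]
front_mark [273.0, 232.3] 0.61 [0.502 0.092 0.12 ]
post_top [261.8, 216.7] 0.86 [0.485 0.114 0.158]
```

View pics/top1.png

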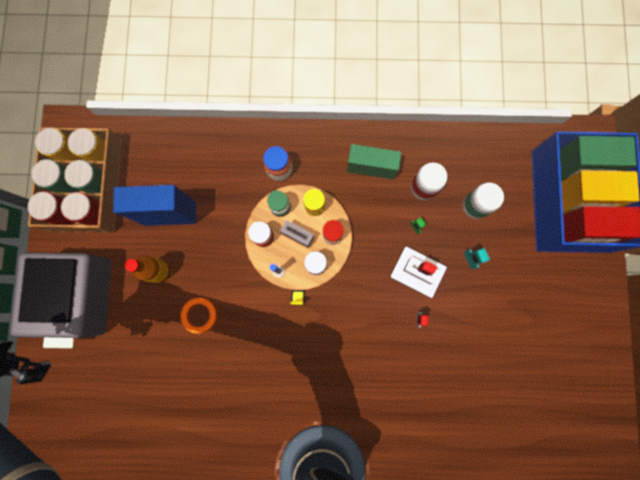

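View pics/side1.png

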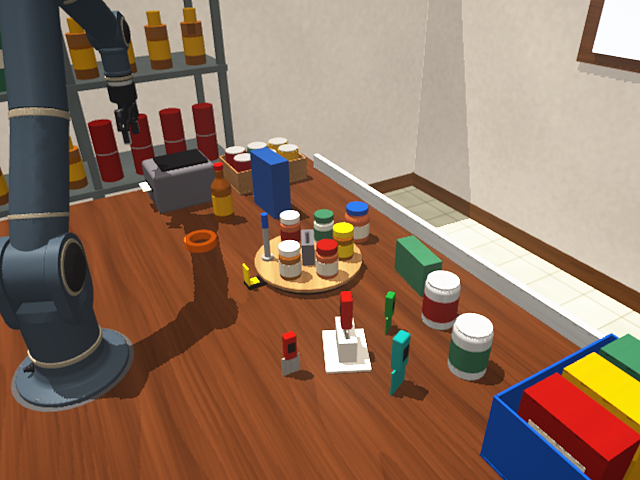

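The top view shows the carousel centred at about (298,236), the yellow jar at (314,201), the post at (277,268) and the tab at (298,298). The white stand holding the red scraper is at (428,268). The small red one at (423,320) and the green and turquoise ones are decoys. The side view agrees. I'm now moving above the stand.

move_arm(
  series=[
    [29,-28,6,0,0,-0.065,0],
    [29,-28,6,0,0,-0.065,0],
    [29,-28,6,0,0,-0.065,0],
    [29,-28,6,0,0,-0.065,0],
    [29,-28,6,0,0,-0.065,0],
    [29,-28,6,0,0,-0.065,0],
    [29,-28,6,0,0,-0.065,0],
    [29,-28,6,0,0,-0.065,0],
  ],
)

```text
t: 1.37
position: [0.5164, 0.3855, 0.2986]
tcp_rot: [-2.99, -0.933, 0.005]
contact_force: [-0.0, 1.2, -0.8]
grip_width: 0.085
```

move_arm(
  series=[
    [0,-41,0,0,0,-0.065,0],
    [0,-41,0,0,0,-0.065,0],
    [0,-41,0,0,0,-0.065,0],
    [0,-41,0,0,0,-0.065,0],
    [0,-41,0,0,0,-0.065,0],
    [0,-41,0,0,0,-0.065,0],
    [0,-41,0,0,0,-0.065,0],
    [0,-41,0,0,0,-0.065,0],
  ],
)

```text
t: 2.03
position: [0.5222, 0.0521, 0.3009]
tcp_rot: [-3.13, -0.085, -0.016]
contact_force: [1.2, -0.1, -0.3]
grip_width: 0.0855
```

Run:
```python
from h import *
np.set_printoptions(precision=4,suppress=True)
save("wrist","w1.png")
C=cam("wrist")
hz=dict(slot_floor=.038,marked_jar=.113,front_mark=.12,post_top=.158)
for l in hz:
    for r in nets.mark_of(l,"wrist")[:2]: print(l,r["at"],round(r["confidence"],2),atz("wrist",r["at"],hz[l],C))
```

```text
slot_floor [378.2, 181.2] 0.74 [0.5836 0.0607 0.038 ]
marked_jar [493.2, 257.4] 0.63 [0.6668 0.0157 0.113 ]
marked_jar [276.7, 440.5] 0.48 [ 0.4983 -0.1678  0.113 ]
front_mark [273.6, 194.7] 0.84 [0.4942 0.0608 0.12  ]
post_top [275.4, 195.9] 0.72 [0.4984 0.0676 0.158 ]
post_top [269.7, 125.5] 0.59 [0.4946 0.1108 0.158 ]
```

move_arm(
  series=[
    [-2,-38,0,0,0,-0.063,0],
    [-2,-38,0,0,0,-0.063,0],
    [-2,-38,0,0,0,-0.063,0],
    [-2,-38,0,0,0,-0.063,0],
    [-2,-38,0,0,0,-0.063,0],
    [-2,-38,0,0,0,-0.063,0],
    [-2,-38,0,0,0,-0.063,0],
    [0,-10,0,0,0,-0.06,0],
  ],
)

```text
t: 2.95
position: [0.5122, -0.2077, 0.3001]
tcp_rot: [-3.061, 0.645, -0.023]
contact_force: [-0.1, -0.3, 0.8]
grip_width: 0.0858
```

Run:
```python
from h import *
np.set_printoptions(precision=4,suppress=True)
s=readout.get_state();print(s["position"],s["tcp_rot"])
save("wrist","w2.png")
C=cam("wrist");print(C[2])
for l,h in dict(scraper=.015,stand=0.).items():
    for r in nets.mark_of(l,"wrist")[:3]: print(l,r["at"],round(r["confidence"],2),atz("wrist",r["at"],h,C))
    for r in nets.trace(l,"wrist")[:3]: print(l,r["box"],round(r["confidence"],2))
```

```text
[ 0.5122 -0.2077  0.3001] [-3.0614  0.6454 -0.0231]
[ 0.5445 -0.135   0.4249]
scraper [314.1, 236.1] 0.91 [ 0.5013 -0.2436  0.015 ]
scraper [414.1, 181.7] 0.74 [ 0.6124 -0.2331  0.015 ]
scraper [388.8, 327.3] 0.7 [ 0.5335 -0.3706  0.015 ]
scraper [165.0, 273.7, 223.9, 329.3] 0.84
scraper [300.4, 222.9, 332.4, 305.2] 0.77
scraper [373.3, 313.2, 435.3, 416.8] 0.65
stand [312.6, 233.9] 0.55 [ 0.4993 -0.2447  0.    ]
stand [271.1, 174.7, 363.9, 292.0] 0.64
```

View pics/w2.png

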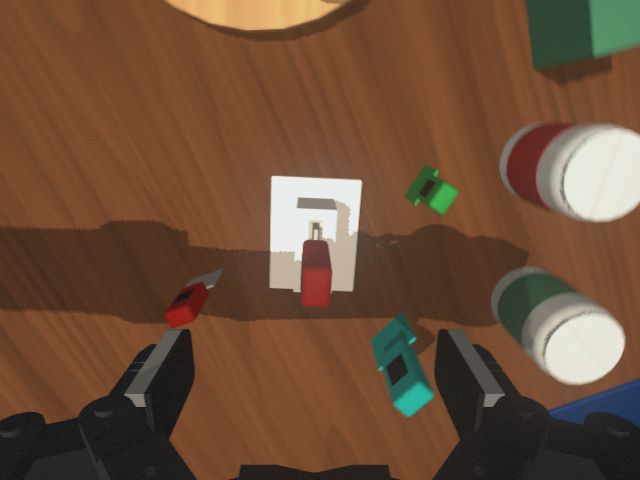

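View pics/w1.png

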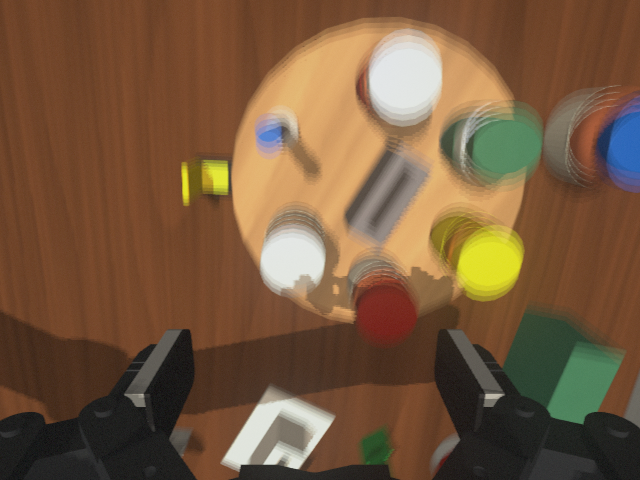

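w2 shows the stand's foot with corners at about (272,177), (361,180), (353,291) and (270,288), and the red handle at (316,273). The decoys stand at a distance. w1 is motion-blurred but shows the carousel layout, with the post at (270,131).

Run:
```python
from h import *
np.set_printoptions(precision=4,suppress=True)
C=cam("wrist")
P=np.array([atz("wrist",p,.008,C) for p in[(272,177),(361,180),(353,291),(270,288)]])
print(P, P.mean(0)); e=lambda v:(np.linalg.norm(v),np.degrees(np.arctan2(v[1],v[0])))
for a,b in((0,1),(3,2),(0,3),(1,2)):print(e(P[b]-P[a]))
im=grab_frame("wrist");hsv=cv2.cvtColor(im,cv2.COLOR_RGB2HSV)
def top(n,im,box):
    h=cv2.cvtColor(im,cv2.COLOR_RGB2HSV);m=((h[...,0]<8)|(h[...,0]>172))&(h[...,1]>150)&(h[...,2]>50)
    return m
r=[x for x in nets.trace("scraper","wrist") if 290<x["box"][0]<310]
m=r[0]["region"];m2=top("w",im,None)&m
ys,xs=np.nonzero(m2);print(xs.min(),xs.max(),ys.min(),ys.max())
s=readout.get_state();R=cv2.Rodrigues(s["tcp_rot"])[0];print("tool x heading",e(R[:2,0]),"z",R[:,2])
K,Rc,o=C
# predicted handle corners for candidate centre
for c in(P.mean(0)[:2],):
    y=np.radians(e(P[1]-P[0])[1])
    for z in(.071,.145):
        print(z,[proj("wrist",[c[0]+sx*.011*np.cos(y)-sy*.016*np.sin(y),c[1]+sx*.011*np.sin(y)+sy*.016*np.cos(y),z],C).round(0) for sx in(-1,1) for sy in(-1,1)])
crop=im[160:320,250:380,::-1];cv2.imwrite("pics/c1.png",cv2.resize(crop,None,fx=4,fy=4,interpolation=cv2.INTER_CUBIC)[:600])
```

```text
[[ 0.4876 -0.1656  0.008 ]
 [ 0.5669 -0.2027  0.008 ]
 [ 0.5162 -0.3096  0.008 ]
 [ 0.4364 -0.2714  0.008 ]] [ 0.5018 -0.2373  0.008 ]
(np.float64(0.08754172277864283), np.float64(-25.10296615818858))
(np.float64(0.08855677652247095), np.float64(-25.556297155561428))
(np.float64(0.11764138734768481), np.float64(-115.84632747269872))
(np.float64(0.1183332669383029), np.float64(-115.35182447262513))Traceback (most recent call last):
  File "<stdin>", line 12, in <module>
IndexError: list index out of range
```

Run:
```python
from h import *
np.set_printoptions(precision=4,suppress=True)
C=cam("wrist");im=grab_frame("wrist");h=cv2.cvtColor(im,cv2.COLOR_RGB2HSV)
m=((h[...,0]<8)|(h[...,0]>172))&(h[...,1]>150)&(h[...,2]>40)
m[:200]=0;m[330:]=0;m[:,:285]=0;m[:,345:]=0
ys,xs=np.nonzero(m);print(xs.min(),xs.max(),ys.min(),ys.max())
hull=cv2.convexHull(np.c_[xs,ys].astype(np.int32));print(cv2.approxPolyDP(hull,2,True)[:,0].tolist())
s=readout.get_state();R=cv2.Rodrigues(s["tcp_rot"])[0];print("tool x heading",np.degrees(np.arctan2(R[1,0],R[0,0])),"z",R[:,2])
c=(.502,-.238);y=np.radians(-25.5)
for z in(.071,.145):
    print(z,[proj("wrist",[c[0]+sx*.011*np.cos(y)-sy*.016*np.sin(y),c[1]+sx*.011*np.sin(y)+sy*.016*np.cos(y),z],C).round(0) for sx in(-1,1) for sy in(-1,1)])
```

```text
302 332 278 317
[[329, 316], [303, 314], [304, 285], [307, 279], [329, 278], [332, 281], [332, 305]]
tool x heading -23.145893078038437 z [ 0.0165  0.0139 -0.9998]
0.071 [array([302., 272.]), array([303., 238.]), array([327., 273.]), array([328., 239.])]
0.145 [array([300., 308.]), array([302., 267.]), array([330., 309.]), array([333., 268.])]
```

move_arm(
  series=[
    [-6,-18,0,-0.014,0.016,-0.04,0],
    [-6,-18,0,0,0,0,0],
    [0,0,-30,0,0,0,0],
    [0,0,-30,0,0,0,0],
    [0,0,-30,0,0,0,0],
    [0,0,0,0,0,0,0],
    [0,0,0,0,0,0,0],
    [0,0,0,0,0,0,0],
  ],
)

```text
t: 4.02
position: [0.5014, -0.2411, 0.2107]
tcp_rot: [3.056, -0.694, 0.007]
contact_force: [-0.6, -0.1, -1.0]
grip_width: 0.0856
```

```bash
cat > chk.py <<'E'
from h import *
np.set_printoptions(precision=4,suppress=True)
C=cam("wrist");im=grab_frame("wrist")
s=readout.get_state();R=cv2.Rodrigues(s["tcp_rot"])[0];print(s["position"],"tool x heading",np.degrees(np.arctan2(R[1,0],R[0,0])),"z",R[:,2],s["contact_force"],s["grip_width"])
E
python3 - <<'E'
from chk import *
h=cv2.cvtColor(im,cv2.COLOR_RGB2HSV)
m=((h[...,0]<8)|(h[...,0]>172))&(h[...,1]>150)&(h[...,2]>40)
m[:,:220]=0;m[:,430:]=0
n,l,st,_=cv2.connectedComponentsWithStats(m.astype(np.uint8));k=1+np.argmax(st[1:,4]);m=l==k
ys,xs=np.nonzero(m);hull=cv2.convexHull(np.c_[xs,ys].astype(np.int32));q=cv2.approxPolyDP(hull,3,True)[:,0];print(q.tolist())
for p in q: print(atz("wrist",p,.145,C))
cv2.imwrite("pics/w3.png",im[:,:,::-1])
E
```

```text
[ 0.502  -0.2414  0.2114] tool x heading -25.577918211926008 z [ 0.0043 -0.0088 -1.    ] [ 0.1963 -0.6445 -0.4775] 0.08546928629346134
[[330, 316], [293, 315], [292, 261], [327, 259], [333, 263], [334, 310]]
[ 0.5019 -0.2621  0.145 ]
[ 0.4855 -0.2535  0.145 ]
[ 0.498  -0.2276  0.145 ]
[ 0.5135 -0.2339  0.145 ]
[ 0.5152 -0.237   0.145 ]
[ 0.5051 -0.2599  0.145 ]
```

View pics/w3.png

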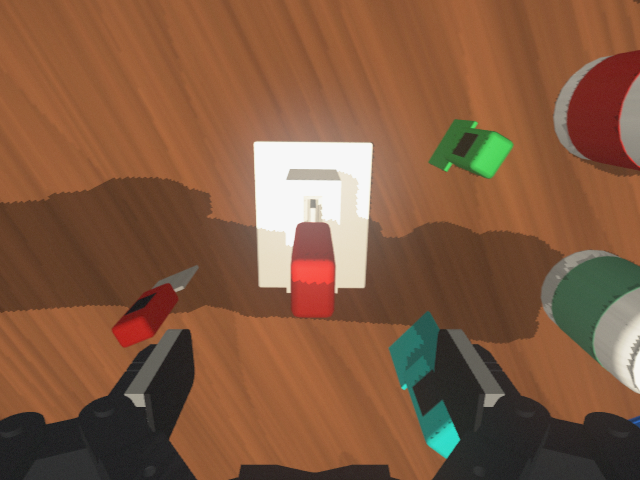

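w3 shows the handle's top face with corners at about (293,315), (333,316), (334,262) and (292,261), square to the jaws. I need to shift (-1.5,-4) mm, descend, then close.

move_arm(
  series=[
    [-1.5,-4,-20,0.009,0.004,0,0],
    [0,0,-24,0,0,0,0],
    [0,0,-24,0,0,0,0],
    [0,0,-20,0,0,0,0],
    [0,0,0,0,0,0,0],
    [0,0,0,0,0,0,255],
    [0,0,0,0,0,0,255],
    [0,0,0,0,0,0,255],
  ],
)

```text
t: 4.73
position: [0.5113, -0.25, 0.1367]
tcp_rot: [3.062, -0.69, 0.047]
contact_force: [0.3, -0.0, 1.0]
grip_width: 0.052
```

move_arm(
  series=[
    [0,0,0,0,0,0,255],
    [0,0,0,0,0,0,255],
    [0,0,0,0,0,0,255],
    [0,0,0,0,0,0,255],
    [0,0,0,0,0,0,255],
    [0,0,0,0,0,0,255],
    [0,0,0,0,0,0,255],
    [0,0,0,0,0,0,255],
  ],
)

```text
t: 5.4
position: [0.5038, -0.2467, 0.1418]
tcp_rot: [-3.058, 0.689, -0.022]
contact_force: [-1.0, 1.2, -0.3]
grip_width: 0.0214
```

move_arm(
  series=[
    [0,0,0,0,0,0,0],
    [0,0,0,0,0,0,0],
    [0,0,0,0,0,0,0],
    [0,0,0,0,0,0,0],
    [0,0,0,0,0,0,0],
    [0,0,-10,0,0,0,0],
    [0,0,-10,0,0,0,0],
    [0,0,0,0,0,0,0],
  ],
)

```text
t: 6.07
position: [0.5072, -0.2478, 0.1215]
tcp_rot: [-3.06, 0.688, -0.034]
contact_force: [0.3, 1.4, -0.7]
grip_width: 0.0852
```

```bash
python3 chk.py
```

```text
[ 0.5074 -0.248   0.1221] tool x heading -25.354633534077127 z [ 0.0225  0.0002 -0.9997] [-0.0575 -0.3093  0.0328] 0.08546207415528528
```

move_arm(
  series=[
    [-6,2.5,-1,0,0.022,0,0],
    [0,0,0,0,0,0,0],
    [0,0,0,0,0,0,255],
    [0,0,0,0,0,0,255],
    [0,0,0,0,0,0,255],
    [0,0,0,0,0,0,255],
    [0,0,0,0,0,0,255],
    [0,0,0,0,0,0,255],
  ],
)

```text
t: 6.78
position: [0.5007, -0.2455, 0.1211]
tcp_rot: [3.065, -0.69, -0.003]
contact_force: [0.9, 0.4, 0.1]
grip_width: 0.0215
```

```bash
python3 chk.py
```

```text
[ 0.5008 -0.2456  0.121 ] tool x heading -25.373108911854697 z [-0.0018 -0.0001 -1.    ] [-0.787   0.2972  1.7038] 0.021399705637259025
```

move_arm(
  series=[
    [0,0,15,0,0,0,255],
    [0,0,22,0,0,0,255],
    [0,0,24,0,0,0,255],
    [0,0,24,0,0,0,255],
    [0,0,24,0,0,0,255],
    [0,0,24,0,0,0,255],
    [0,0,24,0,0,0,255],
    [0,0,18,0,0,0,255],
  ],
)

```text
t: 7.5
position: [0.4985, -0.2445, 0.2981]
tcp_rot: [3.062, -0.692, -0.012]
contact_force: [0.5, 0.4, -1.0]
grip_width: 0.0213
```

move_arm(
  series=[
    [0,8,0,0,0,0,255],
    [3,14,0,0,0,0,255],
    [3,18,0,0,0,0,255],
    [3,18,0,0,0,0,255],
    [3,18,0,0,0,0,255],
    [3,10,0,0,0,0,255],
    [0,0,0,0,0,0,255],
    [0,0,0,0,0,0,255],
  ],
)

```text
t: 8.17
position: [0.5128, -0.1542, 0.2977]
tcp_rot: [3.062, -0.696, -0.006]
contact_force: [0.0, -0.5, -0.5]
grip_width: 0.0214
```

Run:
```python
from chk import *
hz=dict(slot_floor=.038,marked_jar=.113,front_mark=.12,post_top=.158)
for n in("wrist","top","side"):
    if n!="wrist":save(n,n+"2.png")
    for l in hz:
        for r in nets.mark_of(l,n)[:2]: print(n,l,r["at"],round(r["confidence"],2),atz(n,r["at"],hz[l],C if n=="wrist" else None))
cv2.imwrite("pics/w4.png",im[:,:,::-1])
```

```text
[ 0.5128 -0.1542  0.2976] tool x heading -25.618013832488195 z [-0.0039 -0.0006 -1.    ] [-0.6765  0.7446 -0.1215] 0.02133120641812481
wrist marked_jar [547.0, 326.2] 0.72 [ 0.6464 -0.3181  0.113 ]
top slot_floor [297.4, 233.5] 0.81 [0.5899 0.076  0.038 ]
top slot_floor [273.7, 266.4] 0.42 [0.5031 0.1346 0.038 ]
top marked_jar [312.2, 198.4] 0.81 [0.666  0.0366 0.113 ]
top front_mark [297.5, 264.9] 0.9 [0.5007 0.0677 0.12  ]
top post_top [273.0, 264.7] 0.85 [0.4967 0.1216 0.158 ]
side slot_floor [307.7, 255.4] 0.94 [0.5843 0.0682 0.038 ]
side slot_floor [346.7, 351.5] 0.16 [ 0.4821 -0.279   0.038 ]
side marked_jar [437.4, 319.8] 0.59 [ 0.6321 -0.3604  0.113 ]
side marked_jar [341.7, 228.4] 0.55 [0.6631 0.0302 0.113 ]
side front_mark [275.3, 234.3] 0.95 [0.5029 0.0797 0.12  ]
side post_top [264.0, 216.4] 0.69 [0.4906 0.1127 0.158 ]
side post_top [226.3, 218.2] 0.67 [0.408  0.1528 0.158 ]
```

View pics/w4.png

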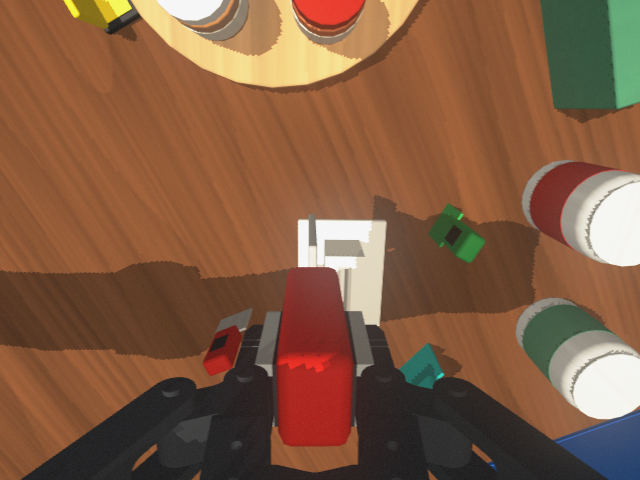

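w4 shows the scraper held straight in the jaws with its blade at (311,235) and the stand empty. Next I'll stop just short of the carousel, where the wrist camera can see the slot.

move_arm(
  series=[
    [4,15,0,0,0,0,255],
    [5,20,0,0,0,0,255],
    [6,22,0,0,0,0,255],
    [6,22,0,0,0,0,255],
    [5,20,0,0,0,0,255],
    [3,10,0,0,0,0,255],
    [0,0,0,0,0,0,255],
    [0,0,0,0,0,0,255],
  ],
)

```text
t: 9.58
position: [0.5421, -0.0434, 0.2989]
tcp_rot: [3.059, -0.704, -0.002]
contact_force: [-0.5, -0.3, -0.9]
grip_width: 0.0215
```

Run:
```python
from chk import *
hz=dict(slot_floor=.038,marked_jar=.113,front_mark=.12,post_top=.158)
n="wrist"
for l in hz:
    for r in nets.mark_of(l,n)[:2]: print(n,l,r["at"],round(r["confidence"],2),atz(n,r["at"],hz[l],C if n=="wrist" else None))
P=np.array(s["position"])
for x in(-.002,.002):
  for y in(-.025,.025): print("blade",x,y,proj(n,P+R@[x,y,.106],C))
cv2.imwrite("pics/w5.png",im[:,:,::-1])
```

```text
[ 0.5421 -0.0436  0.2989] tool x heading -25.958771635278502 z [-0.0017 -0.0021 -1.    ] [-0.1979  0.3217 -0.3714] 0.02126917290975229
wrist slot_floor [297.3, 52.1] 0.67 [0.5845 0.0732 0.038 ]
wrist marked_jar [431.4, 40.5] 0.85 [0.6665 0.0319 0.113 ]
wrist front_mark [174.2, 102.8] 0.72 [0.4943 0.0723 0.12  ]
wrist post_top [106.5, 21.3] 0.58 [0.4938 0.1202 0.158 ]
blade -0.002 -0.025 [308.395 212.731]
blade -0.002 0.025 [308.7801 294.6077]
blade 0.002 -0.025 [315.5644 212.7293]
blade 0.002 0.025 [315.4972 294.6068]
```

View pics/w5.png

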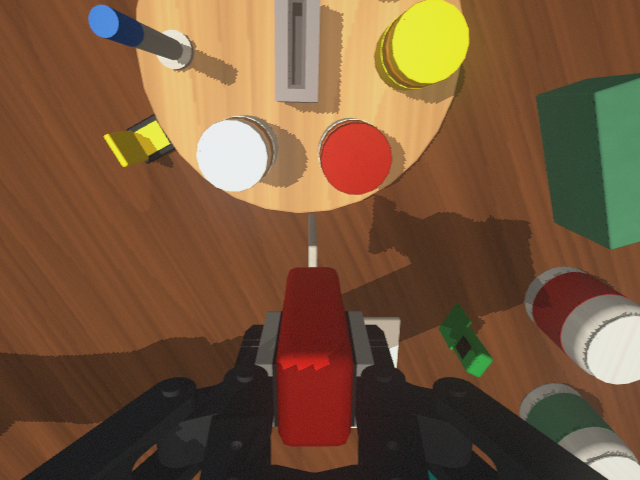

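w5 shows the blade tip at (312,213), matching the predicted position. The grey block's near edge runs (276,100)–(318,101), with its slot at about x=298 and nearly parallel to the blade. Moving closer.

move_arm(
  series=[
    [4,10,0,0,0,0,255],
    [7,16,0,0,0,0,255],
    [7,16,0,0,0,0,255],
    [5,13,0,0,0,0,255],
    [2,6,0,0,0,0,255],
    [0,0,0,0,0,0,255],
    [0,0,0,0,0,0,255],
    [0,0,0,0,0,0,255],
  ],
)

```text
t: 10.5
position: [0.5678, 0.0167, 0.2994]
tcp_rot: [3.055, -0.721, -0.001]
contact_force: [1.1, -0.7, -0.5]
grip_width: 0.0211
```

Run:
```python
from chk import *
n="wrist"
for l,z in dict(slot_floor=.038,marked_jar=.113,post_top=.158,front_mark=.12).items():
    for r in nets.mark_of(l,n)[:2]: print(n,l,r["at"],round(r["confidence"],2),atz(n,r["at"],z,C))
cv2.imwrite("pics/w6full.png",im[:,:,::-1])
cv2.imwrite("pics/w6.png",cv2.resize(im[20:220,200:420,::-1],None,fx=3,fy=3,interpolation=cv2.INTER_CUBIC))
```

```text
[0.5677 0.0163 0.2994] tool x heading -26.581101466986958 z [-0.0011 -0.0027 -1.    ] [ 0.2843  0.0572 -0.4524] 0.021415768867227087
wrist marked_jar [427.4, 142.3] 0.75 [0.6665 0.0304 0.113 ]
wrist post_top [126.6, 141.3] 0.9 [0.4938 0.1215 0.158 ]
wrist post_top [188.1, 198.7] 0.39 [0.5084 0.0745 0.158 ]
wrist front_mark [187.3, 199.7] 0.9 [0.4935 0.0721 0.12  ]
wrist front_mark [549.3, 341.5] 0.74 [ 0.6954 -0.1607  0.12  ]
```

View pics/w6.png

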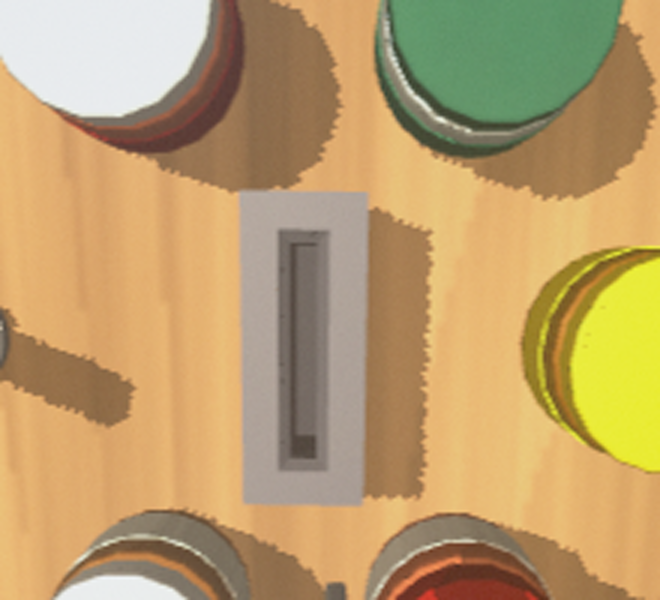

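The crop shows the block top with corners at (240,192), (368,192), (362,505) and (245,504). The slot mouth has corners at (278,231), (329,231), (327,470) and (278,470).

Run:
```python
from chk import *
e=lambda v:(round(np.linalg.norm(v)*1e3,1),round(np.degrees(np.arctan2(v[1],v[0])),1))
for q in ([(240,192),(368,192),(362,505),(245,504)],[(278,231),(329,231),(327,470),(278,470)]):
    P=np.array([atz("wrist",(u/3+200-.33,v/3+20-.33),.088,C) for u,v in q])
    print(P.mean(0),e((P[1]+P[0]-P[2]-P[3])/2),e(P[1]-P[0]),e(P[2]-P[3]),e(P[0]-P[3]),e(P[1]-P[2]))
    print("shift mm",(P.mean(0)-s["position"])*1e3)
B=[proj("wrist",s["position"]+R@[x,-.025,.106],C) for x in(-.002,.002)];print([( (b-[200,20])*3).round(1) for b in B])
```

```text
[0.5678 0.0164 0.2996] tool x heading -26.592125448901456 z [-0.0005 -0.0023 -1.    ] [-0.3999  0.1997 -0.3796] 0.02136325511508541
[0.5858 0.072  0.088 ] (np.float64(77.6), np.float64(62.7)) (np.float64(31.6), np.float64(-26.7)) (np.float64(31.2), np.float64(-27.2)) (np.float64(77.5), np.float64(62.8)) (np.float64(77.8), np.float64(62.5))
shift mm [  18.0509   55.6299 -211.5843]
[0.5857 0.0722 0.088 ] (np.float64(59.4), np.float64(62.5)) (np.float64(12.7), np.float64(-26.7)) (np.float64(12.9), np.float64(-26.7)) (np.float64(59.4), np.float64(62.4)) (np.float64(59.4), np.float64(62.6))
shift mm [  17.902    55.766  -211.5843]
[array([324.7, 576.9]), array([346.2, 576.8])]
```

move_arm(
  series=[
    [5,15,0,0,0,-0.008,255],
    [6,19,0,0,0,0,255],
    [5,16,0,0,0,0,255],
    [2,6,0,0,0,0,255],
    [0,0,0,0,0,0,255],
    [0,0,-20,0,0,0,255],
    [0,0,-25,0,0,0,255],
    [0,0,-10,0,0,0,255],
  ],
)

```text
t: 11.47
position: [0.5875, 0.069, 0.2472]
tcp_rot: [3.052, -0.746, 0.012]
contact_force: [-0.5, -0.2, -0.4]
grip_width: 0.0211
```

move_arm(
  series=[
    [0,0,-10,0,0,0,255],
    [0,0,-5,0,0,0,255],
    [0,0,0,0,0,0,255],
    [0,0,0,0,0,0,255],
    [0,0,0,0,0,0,255],
    [0,0,0,0,0,0,255],
    [0,0,0,0,0,0,255],
    [0,0,0,0,0,0,255],
  ],
)

```text
t: 12.13
position: [0.5879, 0.0654, 0.2328]
tcp_rot: [3.049, -0.752, 0.015]
contact_force: [0.0, 0.5, -0.8]
grip_width: 0.0213
```

```bash
python3 chk.py
```

```text
[0.588  0.0653 0.2329] tool x heading -27.716411793575308 z [ 0.0092 -0.003  -1.    ] [ 0.3038 -0.5213  0.0015] 0.02149092708400023
```

move_arm(
  series=[
    [-2,6.5,0,0.003,0.009,0.008,255],
    [0,0,0,0,0,0,255],
    [0,0,-12,0,0,0,255],
    [0,0,-12,0,0,0,255],
    [0,0,0,0,0,0,255],
    [0,0,0,0,0,0,255],
    [0,0,0,0,0,0,255],
    [0,0,0,0,0,0,255],
  ],
)

```text
t: 12.85
position: [0.5851, 0.0731, 0.2055]
tcp_rot: [3.053, -0.737, -0.004]
contact_force: [0.2, -0.6, -0.7]
grip_width: 0.0215
```

```bash
python3 chk.py
```

```text
[0.5851 0.0731 0.2056] tool x heading -27.147361777384344 z [-0.0024  0.0002 -1.    ] [ 0.568   0.475  -1.5552] 0.021063733410384908
```

move_arm(
  series=[
    [0.7,-1,-6,0,-0.002,0,255],
    [0,0,-8,0,0,0,255],
    [0,0,-8,0,0,0,255],
    [0,0,0,0,0,0,255],
    [0,0,0,0,0,0,255],
    [0,0,0,0,0,0,255],
    [0,0,0,0,0,0,255],
    [0,0,0,0,0,0,255],
  ],
)

```text
t: 13.57
position: [0.586, 0.0719, 0.1816]
tcp_rot: [-3.053, 0.738, -0.0]
contact_force: [0.3, 0.1, -1.1]
grip_width: 0.0215
```

```bash
python3 chk.py
```

```text
[0.5861 0.0719 0.1817] tool x heading -27.167849614181648 z [ 0.0006  0.0005 -1.    ] [ 0.2251 -0.6202 -0.7015] 0.02143195785312867
```

In the slot by about 12 mm with no contact force. Continuing down.

move_arm(
  series=[
    [0,0,-8,0,0,0,255],
    [0,0,-8,0,0,0,255],
    [0,0,-8,0,0,0,255],
    [0,0,0,0,0,0,255],
    [0,0,0,0,0,0,255],
    [0,0,-4,0,0,0,255],
    [0,0,-4,0,0,0,255],
    [0,0,0,0,0,0,255],
  ],
)

```text
t: 14.28
position: [0.5859, 0.072, 0.1461]
tcp_rot: [-3.053, 0.737, -0.0]
contact_force: [-0.2, 0.3, -0.2]
grip_width: 0.0214
```

```bash
python3 chk.py
```

```text
[0.5861 0.072  0.1465] tool x heading -27.155896701185736 z [ 0.0009  0.0006 -1.    ] [-0.3611  0.2887 -1.0441] 0.02155119392720266
```

move_arm(
  series=[
    [0,0,-2,0,0,0,255],
    [0,0,-2,0,0,0,255],
    [0,0,-2,0,0,0,255],
    [0,0,-2,0,0,0,255],
    [0,0,-2,0,0,0,255],
    [0,0,-2,0,0,0,255],
    [0,0,-2,0,0,0,255],
    [0,0,-2,0,0,0,255],
  ],
)

```text
t: 15.0
position: [0.5865, 0.072, 0.1438]
tcp_rot: [-3.047, 0.734, 0.003]
contact_force: [-4.9, -0.4, 12.2]
grip_width: 0.0216
```

move_arm(
  series=[
    [0,0,0,0,0,0,60],
    [0,0,0,0,0,0,60],
    [0,0,0,0,0,0,60],
    [0,0,0,0,0,0,60],
    [0,0,10,0,0,0,60],
    [0,0,25,0,0,0,60],
    [0,0,35,0,0,0,60],
    [0,0,30,0,0,0,60],
  ],
)

```text
t: 15.67
position: [0.5829, 0.0713, 0.2423]
tcp_rot: [-3.054, 0.736, 0.019]
contact_force: [0.3, 1.5, -0.0]
grip_width: 0.0651
```

Run:
```python
from chk import *
for l,z in dict(scraper=.038,marked_jar=.113,post_top=.158,front_mark=.12).items():
    for r in nets.mark_of(l,"wrist")[:2]: print(l,r["at"],round(r["confidence"],2),atz("wrist",r["at"],z,C))
cv2.imwrite("pics/w7.png",im[:,:,::-1])
print(s["q"])
```

```text
[0.5862 0.0714 0.2487] tool x heading -27.1201216017115 z [-0.001  0.006 -1.   ] [ 2.5331 -0.0712  4.307 ] 0.0654565865322192
scraper [315.7, 213.1] 0.92 [0.583  0.0715 0.038 ]
marked_jar [460.4, 239.8] 0.73 [0.6648 0.0314 0.113 ]
post_top [120.3, 261.1] 0.67 [0.4936 0.121  0.158 ]
front_mark [192.8, 304.3] 0.83 [0.4946 0.0714 0.12  ]
[-0.5491  0.3502  0.4669  1.765  -0.184   1.0688 -0.4908]
```

View pics/w7.png

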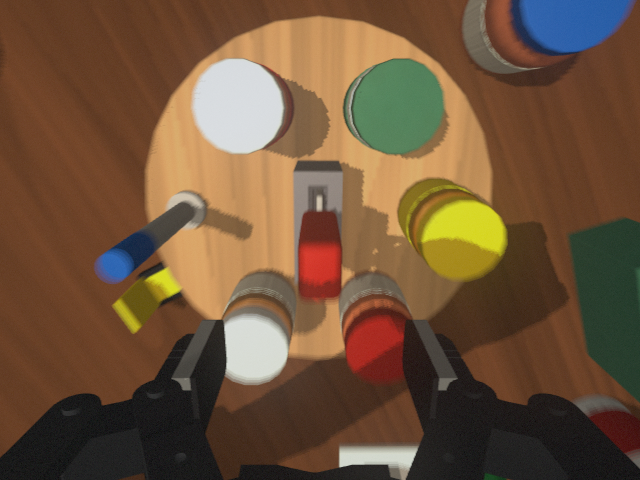

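w7 shows the scraper seated upright in the block at about (320,250) with its blade in the slot, and the post's top at (117,265). Now I'll turn the hand and move above the post.

move_arm(
  series=[
    [-8,4,0,0,0,0.11,60],
    [-12,6,0,0,0,0.11,60],
    [-13,7,0,0,0,0.11,60],
    [-13,7,0,0,0,0.11,60],
    [-13,7,0,0,0,0.11,60],
    [-13,7,0,0,0,0.11,60],
    [-12,6,0,0,0,0.11,60],
    [-8,4,0,0,0,0.11,60],
  ],
)

```text
t: 16.58
position: [0.4809, 0.1182, 0.2283]
tcp_rot: [3.047, 0.689, -0.047]
contact_force: [0.3, 0.8, 0.5]
grip_width: 0.0654
```

move_arm(
  series=[
    [0,0,0,0,0,0.11,60],
    [0,0,0,0,0,0.11,60],
    [0,0,0,0,0,0.11,60],
    [0,0,0,0,0,0.11,60],
    [0,0,0,0,0,0.11,60],
    [0,0,0,0,0,0.07,60],
    [0,0,0,0,0,0,60],
    [0,0,0,0,0,0,60],
  ],
)

```text
t: 17.25
position: [0.47, 0.1182, 0.2167]
tcp_rot: [2.652, 1.633, -0.078]
contact_force: [0.1, 0.4, 0.2]
grip_width: 0.0655
```

Run:
```python
from chk import *
print(s["q"])
for l,z in dict(post_top=.158,front_mark=.12,marked_jar=.113).items():
    for r in nets.mark_of(l,"wrist")[:2]: print(l,r["at"],round(r["confidence"],2),atz("wrist",r["at"],z,C))
```

```text
[0.4699 0.1181 0.2166] tool x heading 63.25916325390889 z [-0.0297 -0.0484 -0.9984] [-0.7025 -0.0974 -0.4037] 0.06527029449551591
[-0.5053  0.2124  0.1753  1.9971 -0.0009  0.9791  0.7715]
post_top [350.3, 320.0] 0.56 [0.4907 0.1227 0.158 ]
front_mark [272.8, 331.7] 0.74 [0.4967 0.0702 0.12  ]
```

move_arm(
  series=[
    [11,1,0,0.024,-0.015,0,60],
    [11,1.5,0,0.024,-0.015,0,60],
    [0,0,0,0,0,0,60],
    [0,0,0,0,0,0,60],
    [0,0,-12,0,0,0,60],
    [0,0,-12,0,0,0,60],
    [0,0,0,0,0,0,60],
    [0,0,0,0,0,0,60],
  ],
)

```text
t: 18.12
position: [0.4922, 0.1217, 0.1935]
tcp_rot: [2.676, 1.644, 0.004]
contact_force: [-0.1, 0.2, 0.3]
grip_width: 0.0657
```

Run:
```python
from chk import *
for l,z in dict(post_top=.158,front_mark=.12).items():
    for r in nets.mark_of(l,"wrist")[:2]: print(l,r["at"],round(r["confidence"],2),atz("wrist",r["at"],z,C))
```

```text
[0.4921 0.1217 0.1935] tool x heading 63.140491730431414 z [ 0.0023  0.0006 -1.    ] [-0.2718  0.4588 -0.2578] 0.06553767894786089
post_top [317.3, 309.7] 0.69 [0.4926 0.1222 0.158 ]
front_mark [231.5, 321.5] 0.59 [0.4957 0.0708 0.12  ]
```

move_arm(
  series=[
    [0,-1,-12,0,0,0,60],
    [0,0,-14,0,0,0,60],
    [0,0,-14,0,0,0,60],
    [0,0,-9,0,0,0,60],
    [0,0,0,0,0,0,60],
    [0,0,0,0,0,0,60],
    [0,0,0,0,0,0,60],
    [0,0,0,0,0,0,60],
  ],
)

```text
t: 18.93
position: [0.496, 0.1222, 0.1488]
tcp_rot: [2.674, 1.643, 0.022]
contact_force: [-0.7, -0.4, -0.6]
grip_width: 0.0651
```

```bash
python3 chk.py
```

```text
[0.4961 0.1222 0.1489] tool x heading 63.15967129119688 z [ 0.0139  0.0049 -0.9999] [ 0.5723 -0.0725  0.506 ] 0.06554375642576694
```

move_arm(
  series=[
    [-3.5,-1.5,-4.5,-0.005,0.014,0,60],
    [0,0,0,0,0,0,60],
    [0,0,0,0,0,0,255],
    [0,0,0,0,0,0,255],
    [0,0,0,0,0,0,255],
    [0,0,0,0,0,0,255],
    [0,0,0,0,0,0,255],
    [0,0,0,0,0,0,255],
  ],
)

```text
t: 19.65
position: [0.4932, 0.121, 0.1457]
tcp_rot: [2.676, 1.645, 0.002]
contact_force: [0.3, -0.1, -1.4]
grip_width: 0.0143
```

```bash
python3 chk.py
```

```text
[0.4932 0.1209 0.1457] tool x heading 63.15955357256781 z [ 0.0015  0.0006 -1.    ] [0.6826 0.386  1.3201] 0.014364315235405581
```

move_arm(
  series=[
    [4.6,7.9,0,0,0,-0.087,255],
    [5.3,7.5,0,0,0,-0.087,255],
    [5.9,7.0,0,0,0,-0.087,255],
    [6.5,6.4,0,0,0,-0.087,255],
    [7.0,5.9,0,0,0,-0.087,255],
    [7.5,5.2,0,0,0,-0.087,255],
    [8.0,4.5,0,0,0,-0.087,255],
    [8.3,3.8,0,0,0,-0.087,255],
  ],
)

```text
t: 20.37
position: [0.5471, 0.1699, 0.1457]
tcp_rot: [3.084, 0.59, 0.002]
contact_force: [0.0, -1.3, 0.6]
grip_width: 0.0142
```

```bash
cat > arc.py <<'E'
from chk import *
import sys
v=np.array(s["position"])[:2]-[.586,.072];th=np.degrees(np.arctan2(v[1],v[0]));print("r",np.hypot(*v)*1e3,"th",th,"q",s["q"].round(2),s["moment"])
st=float(sys.argv[1])
for i in range(8):
    m=np.radians(th-st*(i+.5));c=2*105*np.sin(np.radians(st/2));print([round(c*np.sin(m),1),round(-c*np.cos(m),1),0,0,0,round(-np.radians(st),3),255],end=", ")
E
python3 arc.py 5
```

```text
[0.5494 0.1708 0.1458] tool x heading 21.483138662699275 z [ 0.0048 -0.0011 -1.    ] [ 3.522  -0.6586  0.0091] 0.014174646025011225
r 105.34758033891578 th 110.3583724843803 q [-0.62  0.43  0.32  1.9  -0.17  0.84  0.16] [-0.2354 -0.229  -0.2182]
[np.float64(8.7), np.float64(2.8), 0, 0, 0, np.float64(-0.087), 255], [np.float64(8.9), np.float64(2.0), 0, 0, 0, np.float64(-0.087), 255], [np.float64(9.1), np.float64(1.3), 0, 0, 0, np.float64(-0.087), 255], [np.float64(9.1), np.float64(0.5), 0, 0, 0, np.float64(-0.087), 255], [np.float64(9.2), np.float64(-0.3), 0, 0, 0, np.float64(-0.087), 255], [np.float64(9.1), np.float64(-1.1), 0, 0, 0, np.float64(-0.087), 255], [np.float64(9.0), np.float64(-1.9), 0, 0, 0, np.float64(-0.087), 255], [np.float64(8.8), np.float64(-2.7), 0, 0, 0, np.float64(-0.087), 255],
```

Clean tracking with low force. Continuing.

move_arm(
  series=[
    [8.7,2.8,0,0,0,-0.087,255],
    [8.9,2.0,0,0,0,-0.087,255],
    [9.1,1.3,0,0,0,-0.087,255],
    [9.1,0.5,0,0,0,-0.087,255],
    [9.2,-0.3,0,0,0,-0.087,255],
    [9.1,-1.1,0,0,0,-0.087,255],
    [9.0,-1.9,0,0,0,-0.087,255],
    [8.8,-2.7,0,0,0,-0.087,255],
  ],
)

```text
t: 21.08
position: [0.6203, 0.1709, 0.1458]
tcp_rot: [3.093, -0.535, -0.005]
contact_force: [-1.6, -1.3, 1.4]
grip_width: 0.0144
```

```bash
python3 arc.py 5
```

```text
[0.6226 0.17   0.1458] tool x heading -19.88742887904283 z [ 0.    -0.003 -1.   ] [ 1.5831 -0.2638  0.3196] 0.014179852497791374
r 104.61748351235482 th 69.51423723423049 q [-0.68  0.56  0.49  1.73 -0.32  0.93 -0.41] [ 0.1608 -0.2726 -0.2854]
[np.float64(8.4), np.float64(-3.6), 0, 0, 0, np.float64(-0.087), 255], [np.float64(8.1), np.float64(-4.3), 0, 0, 0, np.float64(-0.087), 255], [np.float64(7.7), np.float64(-5.0), 0, 0, 0, np.float64(-0.087), 255], [np.float64(7.2), np.float64(-5.6), 0, 0, 0, np.float64(-0.087), 255], [np.float64(6.7), np.float64(-6.2), 0, 0, 0, np.float64(-0.087), 255], [np.float64(6.1), np.float64(-6.8), 0, 0, 0, np.float64(-0.087), 255], [np.float64(5.5), np.float64(-7.3), 0, 0, 0, np.float64(-0.087), 255], [np.float64(4.9), np.float64(-7.8), 0, 0, 0, np.float64(-0.087), 255],
```

move_arm(
  series=[
    [8.4,-3.6,0,0,0,-0.087,255],
    [8.1,-4.3,0,0,0,-0.087,255],
    [7.7,-5.0,0,0,0,-0.087,255],
    [7.2,-5.6,0,0,0,-0.087,255],
    [6.7,-6.2,0,0,0,-0.087,255],
    [6.1,-6.8,0,0,0,-0.087,255],
    [5.5,-7.3,0,0,0,-0.087,255],
    [4.9,-7.8,0,0,0,-0.087,255],
  ],
)

```text
t: 21.8
position: [0.6747, 0.1248, 0.1458]
tcp_rot: [2.72, -1.57, -0.012]
contact_force: [-1.5, -0.5, 1.6]
grip_width: 0.0142
```

```bash
python3 arc.py 3.5
python3 - <<'E'
from h import *
# tab direction from saved stationary top view and wrist w6full; also fresh
im=cv2.imread("pics/top2.png");h=cv2.cvtColor(im,cv2.COLOR_BGR2HSV)
m=((h[...,0]>22)&(h[...,0]<35)&(h[...,1]>120)).astype(np.uint8);m[:285]=0;m[315:]=0;m[:,:280]=0;m[:,320:]=0
ys,xs=np.nonzero(m);print(len(xs),xs.min(),xs.max(),ys.min(),ys.max());
for z in(0.005,.06):print(z,[atz("top",(u,v),z).round(4) for u,v in((xs[ys<ys.min()+3].mean(),ys.min()),(xs.mean(),ys.mean()),(xs[ys>ys.max()-3].mean(),ys.max()))])
E
```

```text
[0.6761 0.1223 0.1458] tool x heading -60.353067149927455 z [-0.004   0.0011 -1.    ] [ 2.7866  0.2263 -0.2353] 0.013985582805980924
r 103.14930904649454 th 29.170614649572155 q [-0.67  0.66  0.66  1.63 -0.47  1.02 -0.91] [ 0.1548 -0.6333 -0.3056]
[np.float64(3.0), np.float64(-5.7), 0, 0, 0, np.float64(-0.061), 255], [np.float64(2.6), np.float64(-5.9), 0, 0, 0, np.float64(-0.061), 255], [np.float64(2.2), np.float64(-6.0), 0, 0, 0, np.float64(-0.061), 255], [np.float64(1.9), np.float64(-6.1), 0, 0, 0, np.float64(-0.061), 255], [np.float64(1.5), np.float64(-6.2), 0, 0, 0, np.float64(-0.061), 255], [np.float64(1.1), np.float64(-6.3), 0, 0, 0, np.float64(-0.061), 255], [np.float64(0.7), np.float64(-6.4), 0, 0, 0, np.float64(-0.061), 255], [np.float64(0.3), np.float64(-6.4), 0, 0, 0, np.float64(-0.061), 255], 159 291 303 291 304
0.005 [array([0.4424, 0.0734, 0.005 ]), array([0.425, 0.074, 0.005]), array([0.4085, 0.0743, 0.005 ])]
0.06 [array([0.4405, 0.0696, 0.06  ]), array([0.4239, 0.0702, 0.06  ]), array([0.4082, 0.0704, 0.06  ])]
```

move_arm(
  series=[
    [3.0,-5.7,0,0,0,-0.061,255],
    [2.6,-5.9,0,0,0,-0.061,255],
    [2.2,-6.0,0,0,0,-0.061,255],
    [1.9,-6.1,0,0,0,-0.061,255],
    [1.5,-6.2,0,0,0,-0.061,255],
    [1.1,-6.3,0,0,0,-0.061,255],
    [0.3,-3,0,0,0,-0.03,255],
    [0,0,0,0,0,0,255],
  ],
)

```text
t: 22.52
position: [0.6874, 0.0862, 0.1458]
tcp_rot: [-2.365, 2.062, 0.01]
contact_force: [0.3, 2.0, 0.8]
grip_width: 0.014
```

```bash
python3 arc.py 1
python3 - <<'E'
from h import *
for n in("top","side"):
    grab_frame(n)
    for l,z in dict(marked_jar=.113,front_mark=.12,slot_floor=.038,post_top=.158).items():
        for r in nets.mark_of(l,n)[:2]: print(n,l,r["at"],round(r["confidence"],2),atz(n,r["at"],z))
    save(n,n+"3.png")
im=cv2.imread("pics/top3.png");h=cv2.cvtColor(im,cv2.COLOR_BGR2HSV)
m=((h[...,0]>22)&(h[...,0]<35)&(h[...,1]>120)).astype(np.uint8)
n,l,st,c=cv2.connectedComponentsWithStats(m)
for i in range(1,n):
    if st[i,4]>60 and 230<c[i][0]<360:print(st[i],c[i],atz("top",c[i],.113),atz("top",c[i],.01))
E
```

```text
[0.6873 0.0865 0.1458] tool x heading -82.08344626544992 z [-0.0022  0.007  -1.    ] [ 0.4937 -0.1541  0.0803] 0.013943716457565463
r 102.36319557150343 th 8.166437868492451 q [-0.66  0.7   0.75  1.62 -0.54  1.05 -1.18] [-0.3704 -0.2969 -0.0921]
[np.float64(0.2), np.float64(-1.8), 0, 0, 0, np.float64(-0.017), 255], [np.float64(0.2), np.float64(-1.8), 0, 0, 0, np.float64(-0.017), 255], [np.float64(0.2), np.float64(-1.8), 0, 0, 0, np.float64(-0.017), 255], [np.float64(0.1), np.float64(-1.8), 0, 0, 0, np.float64(-0.017), 255], [np.float64(0.1), np.float64(-1.8), 0, 0, 0, np.float64(-0.017), 255], [np.float64(0.1), np.float64(-1.8), 0, 0, 0, np.float64(-0.017), 255], [np.float64(0.1), np.float64(-1.8), 0, 0, 0, np.float64(-0.017), 255], [np.float64(0.0), np.float64(-1.8), 0, 0, 0, np.float64(-0.017), 255], top marked_jar [298.1, 267.8] 0.73 [0.49432479 0.06653577 0.113     ]
top front_mark [297.4, 267.6] 0.74 [0.49418542 0.0677384  0.12      ]
top front_mark [415.7, 270.6] 0.45 [ 0.49215072 -0.21531812  0.12      ]
top slot_floor [300.8, 236.2] 0.61 [0.58295797 0.06701509 0.038     ]
top slot_floor [298.1, 265.3] 0.61 [0.50707266 0.07191507 0.038     ]
top post_top [291.0, 182.6] 0.89 [0.69267427 0.08589086 0.158     ]
top post_top [422.7, 188.2] 0.5 [ 0.68480026 -0.22640753  0.158     ]
side marked_jar [275.1, 236.9] 0.91 [0.50185893 0.07961943 0.113     ]
side front_mark [273.1, 233.6] 0.57 [0.49977545 0.0856393  0.12      ]
side slot_floor [311.1, 252.9] 0.84 [0.59758276 0.07413225 0.038     ]
side slot_floor [468.0, 369.1] 0.31 [ 0.6524814  -0.43344223  0.038     ]
side post_top [336.9, 200.3] 0.55 [0.68792232 0.09386315 0.158     ]
[289 257  21  21 338] [298.60946746 267.10650888] [0.49602028 0.06535561 0.113     ] [0.50483441 0.07238654 0.01      ]
[292 292  11  12  93] [297.         297.84946237] [0.42245867 0.06715942 0.113     ] [0.42440811 0.07435868 0.01      ]
```

Run:
```python
import cv2,numpy as np
a=cv2.imread("pics/w6full.png");h=cv2.cvtColor(a,cv2.COLOR_BGR2HSV)
m=((h[...,0]>20)&(h[...,0]<36)&(h[...,1]>170)).astype(np.uint8)
n,l,st,c=cv2.connectedComponentsWithStats(m)
for i in range(1,n):
    if st[i,4]>60:print(st[i],c[i])
A=cv2.resize(a[180:320,60:210],None,fx=4,fy=4,interpolation=cv2.INTER_CUBIC)[:560]
cv2.imwrite("pics/m1.png",A);print(A.shape)
```

```text
[ 374  102   88   76 4855] [420.30854789 138.88280124]
[ 119  192   62   50 1546] [148.61384217 215.43531695]
(560, 600, 3)
```

View pics/m1.png

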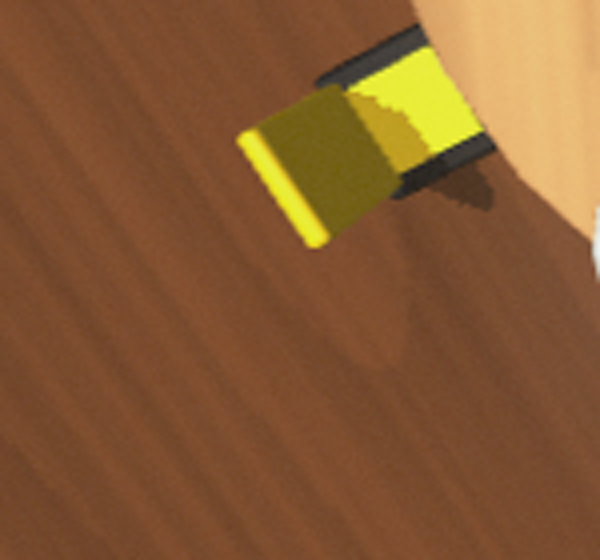

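The crop shows the upright plate's top face running from (248,132) to (320,243), with centre (283.5,188), and the flat tab behind it.

```bash
python3 - <<'E'
from h import *
np.set_printoptions(precision=4,suppress=True)
c=camera_info("wrist");K=np.array(c["camera_matrix"],float)
T=np.eye(4);T[:3,:3]=cv2.Rodrigues(np.array([3.055,-.721,-.001]))[0];T[:3,3]=[.5677,.0164,.2995]
M=T@np.array(c["hand_eye"]);C=(K,M[:3,:3],M[:3,3])
f=lambda u,v,z:atz("wrist",(u/4+60-.375,v/4+180-.375),z,C)
a,b=f(248,132,.06),f(320,243,.06);mid=(a+b)/2
print(a,b,mid,np.linalg.norm(a-b),"normal heading",np.degrees(np.arctan2((b-a)[1],(b-a)[0]))-90)
for ax in((.5858,.0721),(.5845,.0722)):
    d=mid[:2]-ax;print("tab heading",np.degrees(np.arctan2(d[1],d[0])),np.hypot(*d))
# jar lid in same image
im=cv2.imread("pics/w6full.png");h=cv2.cvtColor(im,cv2.COLOR_BGR2HSV)
E
python3 chk.py
```

```text
[0.4143 0.0858 0.06  ] [0.4139 0.0573 0.06  ] [0.4141 0.0715 0.06  ] 0.02853403612540281 normal heading -180.67272332847136
tab heading -179.81492156692573 0.17171612118504972
tab heading -179.7798888642437 0.17041648284506797
[0.6873 0.0869 0.1458] tool x heading -82.20762349564286 z [-0.0027  0.0075 -1.    ] [ 0.1879  0.5072 -0.4164] 0.014093843635544645
```

move_arm(
  series=[
    [0.3,-4,0,-0.004,-0.002,-0.036,255],
    [0.2,-4,0,-0.003,0,-0.036,255],
    [0.2,-3.5,0,0,0,-0.036,255],
    [0.1,-2,0,0,0,-0.02,255],
    [0,0,0,0,0,0,255],
    [0,0,0,0,0,0,255],
    [0,0,0,0,0,0,255],
    [0,0,0,0,0,0,255],
  ],
)

```text
t: 23.88
position: [0.6881, 0.0736, 0.1458]
tcp_rot: [-2.225, 2.216, 0.003]
contact_force: [1.2, -0.5, 0.7]
grip_width: 0.0143
```

```bash
python3 chk.py
```

```text
[0.6881 0.0737 0.1458] tool x heading -89.74400519853181 z [-0.0003  0.002  -1.    ] [ 2.0188 -0.6645  0.6332] 0.014587650307662122
```

Run:
```python
from h import *
np.set_printoptions(precision=4,suppress=True)
im0=cv2.imread("pics/top2.png");save("top","top4.png");save("side","side4.png");im=cv2.imread("pics/top4.png")
def seg(im,lo,hi,box):
    h=cv2.cvtColor(im,cv2.COLOR_BGR2HSV);m=((h[...,0]>lo)&(h[...,0]<hi)&(h[...,1]>120)&(h[...,2]>90)).astype(np.uint8)
    n,l,st,c=cv2.connectedComponentsWithStats(m)
    return [(st[i].tolist(),c[i]) for i in range(1,n) if st[i,4]>60 and box[0]<c[i][0]<box[2] and box[1]<c[i][1]<box[3]]
for I in(im0,im):
    for s,c in seg(I,22,35,(230,150,360,320)): print(s,c,atz("top",c,.113),atz("top",c,.03))
# plate rim circle via wood colour: fit
h=cv2.cvtColor(im,cv2.COLOR_BGR2HSV)
for n in("top","side"):
    grab_frame(n)
    for l,z in dict(marked_jar=.113,front_mark=.12,scraper=.038).items():
        for r in nets.mark_of(l,n)[:2]: print(n,l,r["at"],round(r["confidence"],2),atz(n,r["at"],z))
A=cv2.resize(im[150:310,230:370],None,fx=3.7,fy=3.7,interpolation=cv2.INTER_CUBIC)[:592]
B=cv2.resize(cv2.imread("pics/side4.png")[180:310,230:370],None,fx=2,fy=2)
o=np.zeros((600,800,3),np.uint8);o[:A.shape[0],:A.shape[1]]=A;o[:B.shape[0],520:520+B.shape[1]]=B[:,:280]
cv2.imwrite("pics/m2.png",o)
```

```text
[303, 189, 22, 21, 382] [313.5419 199.1571] [0.6642 0.0333 0.113 ] [0.6839 0.0365 0.03  ]
[291, 291, 13, 14, 159] [297.2579 297.6667] [0.4229 0.0666 0.113 ] [0.4245 0.0723 0.03  ]
[284, 257, 21, 21, 354] [293.7034 267.2345] [0.4955 0.0772 0.113 ] [0.5026 0.0837 0.03  ]
[293, 292, 10, 12, 95] [297.1579 297.6842] [0.4229 0.0668 0.113 ] [0.4245 0.0726 0.03  ]
top marked_jar [297.8, 266.4] 0.89 [0.4977 0.0674 0.113 ]
top marked_jar [374.9, 169.0] 0.67 [ 0.7437 -0.1174  0.113 ]
top front_mark [298.9, 266.3] 0.79 [0.4974 0.0642 0.12  ]
top scraper [465.0, 259.5] 0.75 [ 0.5299 -0.3581  0.038 ]
top scraper [301.9, 235.3] 0.56 [0.5854 0.0642 0.038 ]
side marked_jar [274.3, 236.5] 0.73 [0.501  0.0824 0.113 ]
side front_mark [273.2, 235.2] 0.78 [0.4967 0.0785 0.12  ]
side scraper [389.0, 323.4] 0.88 [ 0.6039 -0.2533  0.038 ]
side scraper [396.9, 386.1] 0.84 [ 0.5126 -0.4001  0.038 ]
```

View pics/m2.png

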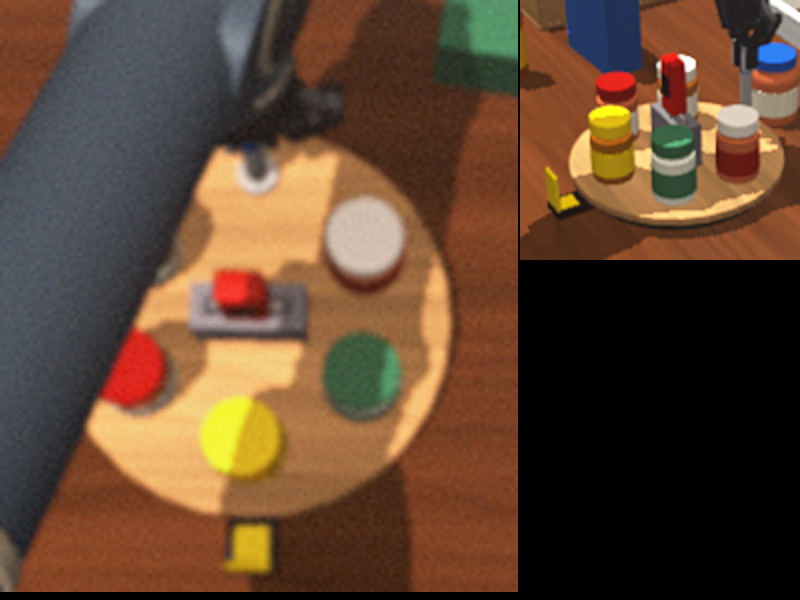

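m2 shows the post held and the scraper upright in the block. The yellow jar at (241,438) sits over the yellow tab at (250,545). The top-camera and hand-pose alignment estimates disagree by about 1° in opposite directions, so the true angle is within what the calibration can resolve. Handing in.

Run:
```python
from chk import *
print(s["t"],np.abs(s["joint_vel"]).max()); print(ticket.sign_off())
```

```text
[0.6881 0.0737 0.1458] tool x heading -89.75816853871889 z [-0.0004  0.0021 -1.    ] [ 1.8889 -0.315  -0.0655] 0.014175223891355249
24.4833 0.0022605951829570243
the job is handed in; nothing more can be done
None
```

The scraper is in the carousel block's slot, the yellow-lidded jar faces the yellow tab, and I handed the job in at 24.5 s with the gripper still holding the post.

- **Scraper:** I took the larger red scraper out of the white stand and slid it blade-down into the grey slot. It stopped with the tool at 143.8 mm, against 144 mm expected for fully home, pressing about 12 N. Later pictures show it standing upright in the block.
- **Carousel:** I gripped the blue-topped post and turned the carousel about 153° clockwise. At hand-in the grip width read 14 mm on the 16 mm post, the force was about 2 N and the arm was still.
- **Alignment checks disagreed slightly:** The hand position put the jar about 0.7° to one side of the tab. The turn measured from the hand's yaw put it within about 0.3°. My estimate from the top camera put it about 1° to the other side. All are within the roughly 2 mm calibration, so I did not correct further.
- **Other items:** I saw no unexpected contact force and nothing visibly displaced. I did not re-measure each grocery or the tape roll at the end.
- **First grasp:** The first grasp on the scraper came out too high. I opened the gripper, went lower and gripped again before lifting.

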